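Set out pillar posts by height on an optical rail

ROBOT

A 7-joint arm with a two-finger parallel gripper is mounted at the origin on a cart in front of the work surface, level with it; the furniture and walls round the work are solid. World frame = base frame: x ahead of the robot, y to its left, z up, the work surface at z = 0. Lengths are in mm, angles in rad, forces in N, time in s.
With the tool pointing down it reaches from about 350 to 900 mm from the base axis. Payload 19.9 kg.
Tool frame: the origin (TCP) lies between the finger pads; the fingertips stand 19 mm ahead of it and the grasp point (between the pads) is the TCP (ctrl.nose_length is the distance from the TCP to the fingertips, in mm); z points along the fingers, y is the line along which they close (so a half turn about z gives the same grasp; the last joint's range is limited). The gripper opens to 85 mm and grips with 20 to 120 N. Pads are 22 mm wide; open, the fingers measure 114 mm over their backs; the gripper's body (76 mm by 85 mm) begins 54 mm behind the grasp point. The pads swing forward as they close: fully open they stand 13 mm farther back than shut.
Start: joints at [-1.377, 0.417, -0.01, 1.614, 0.005, 1.111, -0.053], TCP at [146.003, 607.689, 250.26] pointing down, gripper open.
Joint ranges: [-2.81, 2.81], [-0.39, 2.02], [-1.27, 1.25], [0.06, 2.57], [-1.19, 4.33], [0.19, 2], [-2.82, 2.82]. Speed limits (rad/s): [1.89, 1.89, 2.39, 2.39, 3.01, 3.01, 3.01].

INTERFACE

Orientations are given as a 3x3 rotation matrix whose columns are the frame's x, y, z axes.
In Python, from plant import monitor, capture, workorder, ctrl gives the robot as it stands. The module is installed in compiled form; this text tells all that it offers.
- The arm moves only by the tool apply_moves, never from a script. Its argument "commands" is one flat list of numbers, 5 for each row, row after row: the shift along the world's x, y, z in m, then the turn about the world's z in degrees, then the opening, from 0 (shut) to 1 (fully open). A call has 1 to 12 rows; each row shifts and turns the commanded pose from where the row before left it; what a row does not reach is not made up. A row lasts 1/8 s, in which the tool goes at most 62.5 mm and 10.7 degrees, less where a joint would pass 70% of its speed; a pose out of reach is approached as far as the arm can. A call is refused whole if a number of a shift passes 0.0625 or a number of a turn 10.7, either way. A call with a gripper value outside its range is refused whole. The fingers move at their own pace and stop on an object; "squeeze" is the grip in N (left out, the last holds). Time passes only in rows, so rows that do not move let the fingers close. It gives the time, the measured TCP pose, the force, the opening and the grip force at its end, in the units of the state.
- monitor.state(): the state, without advancing time (a new reading comes with each control period).
- capture(name): name is "scene" or "top" or "wrist"; returns a dict with "color" (480x640x3 uint8, blue, green, red), "range_z" (480x640 float32, mm along the optical axis (not along the pixel's ray), 0 where there is no reading), "camera_matrix" (3x3 intrinsics, pixels), "T" (4x4, takes a point from camera to world coordinates). Camera axes: x right, y up, looking along -z (the intrinsics and any distortion apply to the point x, -y, -z); pixel columns grow to the right and rows downward; lengths in mm; the calibration is good to about 2 mm. A picture is of the moment at which its call begins.
- workorder.close_job(): hands the job in; it is judged then, once.
The state is a dict: "clock": time; "qpos": joint angles; "joint_vel": joint speeds; "joint_torque": joint torques, N m; "position": TCP position; "tcp_rot": TCP orientation; "ft_force": force on the tool from outside, world axes, zero at the start; "torque": the same for the moment, N m; "grip_width": finger opening in mm; "grasp_force": force on a finger pad.
Only numpy, scipy, OpenCV 4.12 (cv2) and the standard library are available. Lean on these libraries where they do the work, as an engineer would, in place of code of your own. Each camera call takes 0.05 s, during which the arm holds its last target. There are 200 camera calls.

TASK

Set the four steel pillar posts upright on the four carriers of the optical rail, one on the ring mark of each carrier, in order of height: the shortest on the carrier next to the steel end stop with the thumbscrew, rising to the tallest at the other end. Leave the glass vial that stands among the posts where it is, and let go of everything.

Things in the scene. Friction and masses are not known exactly. Their poses are not given: they have to be found in the camera images.
- post_36: the shortest of four loose bare-steel pillar posts, 36 mm tall: plain upright cylinder of 22 mm diameter to grip, on a round foot of 30 mm diameter and 5 mm height (tapering to the shaft at 7 mm); all four alike but for height; stands upright on the bench to the right at the start. Origin: centre of the underside of the foot, z up along the post
- post_50: the second shortest of four loose bare-steel pillar posts, 50 mm tall: plain upright cylinder of 22 mm diameter to grip, on a round foot of 30 mm diameter and 5 mm height (tapering to the shaft at 7 mm); all four alike but for height; stands upright on the bench to the right at the start. Origin: centre of the underside of the foot, z up along the post
- post_65: the second tallest of four loose bare-steel pillar posts, 65 mm tall: plain upright cylinder of 22 mm diameter to grip, on a round foot of 30 mm diameter and 5 mm height (tapering to the shaft at 7 mm); all four alike but for height; stands upright on the bench to the right at the start. Origin: centre of the underside of the foot, z up along the post
- post_80: the tallest of four loose bare-steel pillar posts, 80 mm tall: plain upright cylinder of 22 mm diameter to grip, on a round foot of 30 mm diameter and 5 mm height (tapering to the shaft at 7 mm); all four alike but for height; stands upright on the bench to the right at the start. Origin: centre of the underside of the foot, z up along the post
- carrier_a: one of four identical black carriers fixed on an aluminium rail on the bench to the left, in the order a, b, c, d along it, 60 to 80 mm apart: 46 mm along the rail (its x axis), 56 mm across (y), flat top with a thin ring mark of 34 mm diameter at its centre. Origin: centre of the underside, 6 mm above the bench; the top is at z = 14 mm in its frame, 20 mm above the bench
- carrier_b: one of four identical black carriers fixed on an aluminium rail on the bench to the left, in the order a, b, c, d along it, 60 to 80 mm apart: 46 mm along the rail (its x axis), 56 mm across (y), flat top with a thin ring mark of 34 mm diameter at its centre. Origin: centre of the underside, 6 mm above the bench; the top is at z = 14 mm in its frame, 20 mm above the bench
- carrier_c: one of four identical black carriers fixed on an aluminium rail on the bench to the left, in the order a, b, c, d along it, 60 to 80 mm apart: 46 mm along the rail (its x axis), 56 mm across (y), flat top with a thin ring mark of 34 mm diameter at its centre. Origin: centre of the underside, 6 mm above the bench; the top is at z = 14 mm in its frame, 20 mm above the bench
- carrier_d: one of four identical black carriers fixed on an aluminium rail on the bench to the left, in the order a, b, c, d along it, 60 to 80 mm apart: 46 mm along the rail (its x axis), 56 mm across (y), flat top with a thin ring mark of 34 mm diameter at its centre. Origin: centre of the underside, 6 mm above the bench; the top is at z = 14 mm in its frame, 20 mm above the bench
- end_stop: fixed bare-steel end stop across one end of the rail, either beyond carrier a or beyond carrier d (about 47 mm from its centre): plate 14 mm along the rail, 60 mm across, 30 mm high, with a dark round thumbscrew on top up to 43 mm. The other end has only a black cap 14 mm high. Origin: centre of the underside, on the bench
- vial: glass vial with a white cap, 23 mm diameter, 52 mm tall, standing loose among the posts, not part of the row; to be left alone. Origin: centre of the underside. Beware: between the posts and the rail (x 0.30 to 0.60 m, y -0.15 to 0.20 m) stands a fixed microscope, 0.35 m high, its pillar about 0.41 m high at x 0.54, y -0.11; carry the posts over it or round it
Not all that is in view belongs to the job. Leave any purple or red look-alike of the post_80 alone.

How it is judged (in metres and radians):
At the end, for the whole second after the job is handed in: Counting from the end stop, the posts of 36, 50, 65 and 80 mm stand on the first, second, third and fourth carrier: each centred within 10 mm, its foot on the flat top (within 4 mm in height), upright within 0.1 rad, at rest and released (((horizontal distance between end_stop and carrier_a below 0.09 m and horizontal distance between post_36 and carrier_a below 0.01 m and z of post_36 in the frame of carrier_a between 0.01 and 0.018 m and horizontal distance between post_50 and carrier_b below 0.01 m and z of post_50 in the frame of carrier_b between 0.01 and 0.018 m and horizontal distance between post_65 and carrier_c below 0.01 m and z of post_65 in the frame of carrier_c between 0.01 and 0.018 m and horizontal distance between post_80 and carrier_d below 0.01 m and z of post_80 in the frame of carrier_d between 0.01 and 0.018 m) or (horizontal distance between end_stop and carrier_d below 0.09 m and horizontal distance between post_36 and carrier_d below 0.01 m and z of post_36 in the frame of carrier_d between 0.01 and 0.018 m and horizontal distance between post_50 and carrier_c below 0.01 m and z of post_50 in the frame of carrier_c between 0.01 and 0.018 m and horizontal distance between post_65 and carrier_b below 0.01 m and z of post_65 in the frame of carrier_b between 0.01 and 0.018 m and horizontal distance between post_80 and carrier_a below 0.01 m and z of post_80 in the frame of carrier_a between 0.01 and 0.018 m)) and angle between each of post_36, post_50, post_65, post_80's own z axis and vertical below 0.1 rad and linear speed of each of post_36, post_50, post_65, post_80 below 0.02 m/s and contact force between the fingers and post_36 below 0.1 N and contact force between the fingers and post_50 below 0.1 N and contact force between the fingers and post_65 below 0.1 N and contact force between the fingers and post_80 below 0.1 N); the robot touches nothing.
It fails at once if the vial is knocked over (angle between vial's own z axis and vertical above 0.5 rad).
It fails at once if the vial is moved by more than 30 mm (distance of vial from where it was at the start of the episode above 0.03 m).
It also fails if it takes over 144 s, if anything falls off the work surface, if the arm or the gripper's body presses on something with over 40 N, if the wrist force passes 120 N, or if a joint passes its speed limit or range.

## Working session

There is one attempt and no reset: what is moved stays moved. The work goes in short steps, Python scripts to look and compute and a tool call to move; the robot and the scene stay as the last step left them, time stands still between calls to the robot, and variables do not carry over. Pictures are saved under pics/ and viewed, at most 14 in all, crops included, and the job is handed in when it is done.

Besides the shell and the picture viewer there is one more tool, called after ">>>" as name(argument=value, ...) on one line, values as JSON. apply_moves: Moves the arm, as the interface text tells. Its arguments: {"type":"object","properties":{"commands":{"type":"array","items":{"type":"number"}},"squeeze":{"type":"number"}},"required":["commands"]}

```bash
mkdir -p pics
cat > h.py <<'E'
import numpy as np, cv2
from plant import monitor, capture, workorder, ctrl
def world(c):
    K=c["camera_matrix"];z=c["range_z"];v,u=np.mgrid[0:480,0:640]
    p=np.stack([(u-K[0,2])/K[0,0]*z,-(v-K[1,2])/K[1,1]*z,-z,np.ones_like(z)],-1)
    w=p@np.array(c["T"]).T
    w=w[...,:3]; w[z<=0]=np.nan
    return w
E
python3 - <<'E'
from h import *
s=monitor.state();print(s["clock"],s["position"],s["tcp_rot"],s["grip_width"])
for n in("scene","top"):
    c=capture(n);cv2.imwrite(f"pics/{n}.png",c["color"]);np.savez(n+".npz",**c)
    print(n,c["T"],c["camera_matrix"])
E
```

```text
0.0 [145.91153115 607.39497738 249.65582881] [[-9.72339819e-01  2.33570619e-01 -2.06869537e-04]
 [ 2.33570697e-01  9.72339069e-01 -1.20995488e-03]
 [-8.14625786e-05 -1.22480597e-03 -9.99999247e-01]] 85.4095702441035
scene [[ 6.12206546e-01  5.32913151e-01 -5.84129026e-01 -4.07895157e+02]
 [-7.90692529e-01  4.15330258e-01 -4.49784506e-01 -7.10550486e+02]
 [ 2.91038125e-03  7.37227475e-01  6.75638349e-01  1.12701045e+03]
 [ 0.00000000e+00  0.00000000e+00  0.00000000e+00  1.00000000e+00]] [[618.52210807   0.         303.44518668]
 [  0.         618.52210807 239.35680578]
 [  0.           0.           1.        ]]
top [[ 2.26044251e-02  9.98336699e-01 -5.30365490e-02  4.47520044e+02]
 [-9.99737627e-01  2.23759053e-02 -4.89863740e-03  1.61566515e+01]
 [-3.70374869e-03  5.31333645e-02  9.98580557e-01  1.44142318e+03]
 [ 0.00000000e+00  0.00000000e+00  0.00000000e+00  1.00000000e+00]] [[571.54519713   0.         320.14764833]
 [  0.         571.54519713 235.77901412]
 [  0.           0.           1.        ]]
```

View pics/top.png

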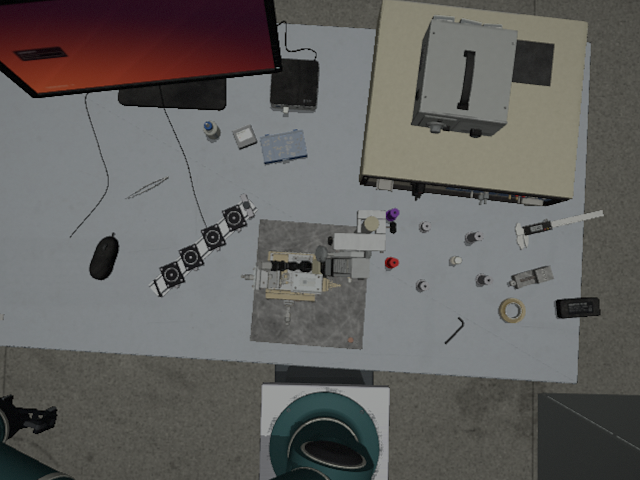

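View pics/scene.png

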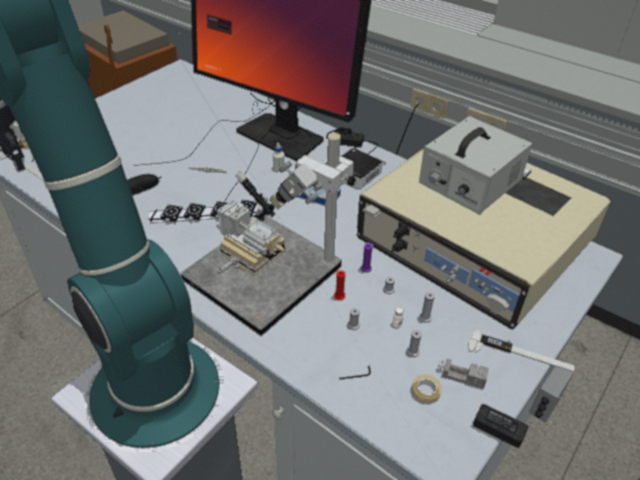

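The top view shows the posts at about (425,227), (475,237), (485,280) and (422,286), with the vial at (456,261). The carriers run from (172,273) to (234,217). The end stop looks to be at (248,205). I'll measure these now.

Run:
```python
from h import *
c=dict(np.load("top.npz"));w=world(c)
z=w[...,2]
print("bench",np.nanmedian(z[300:330,400:430]))
m=np.zeros((480,640),np.uint8);m[200:310,375:500]=(z[200:310,375:500]>15)
n,l,st,ce=cv2.connectedComponentsWithStats(m)
for i in range(1,n):
    if st[i,4]<8: continue
    q=l==i;h=np.nanpercentile(z[q],95);t=q&(z>h-6)
    print(ce[i].round(1),st[i,4],"top",h.round(1),np.nanmean(w[t],0).round(1),"bgr",c["color"][q].mean(0).round())
print("rail")
for u,v in((172,273),(190,257),(212,237),(234,217),(248,205),(250,208),(155,288)): print(u,v,np.nanmedian(w[v-1:v+2,u-1:u+2],(0,1)).round(1))
m=np.zeros((480,640),np.uint8);m[190:300,140:265]=(z[190:300,140:265]>12)&(c["color"][190:300,140:265].max(2)<70)
n,l,st,ce=cv2.connectedComponentsWithStats(m)
for i in range(1,n):
    if st[i,4]>30: q=l==i;print(ce[i].round(1),st[i,4],np.nanmean(w[q],0).round(1))
im=cv2.resize(c["color"][185:305,140:265],None,fx=4.5,fy=4.5,interpolation=2);cv2.imwrite("pics/rail.png",im)
```

```text
bench 0.07292585837944898
[480.5 202. ] 16 top 70.3 [ 610.4 -362.1   68.4] bgr [93. 94. 91.]
[485.  201.5] 12 top 102.1 [ 608.4 -364.4   99.3] bgr [92. 92. 90.]
[495.5 200. ] 8 top 25.8 [ 621.9 -416.2   23.8] bgr [22. 23. 24.]
[393.3 213. ] 98 top 83.5 [ 580.7 -154.1   81. ] bgr [94. 47. 74.]
[382.  229.8] 545 top 393.6 [529.4 -81.5 394.2] bgr [121. 124. 123.]
[426.1 225.8] 73 top 40.5 [ 553.4 -239.    37.9] bgr [119. 117. 117.]
[475.8 236.3] 123 top 83.6 [ 528.  -355.8   81.3] bgr [91. 90. 90.]
[455.7 259.9] 87 top 54.8 [ 470.8 -312.4   51.6] bgr [124. 130. 130.]
[392.7 262. ] 91 top 84.2 [ 461.9 -154.5   81.4] bgr [ 35.  36. 113.]
[485.7 279.3] 115 top 67.9 [ 424.4 -382.6   65.2] bgr [91. 90. 90.]
[423.8 285.2] 84 top 53.6 [ 407.2 -233.4   50.9] bgr [110. 108. 108.]
rail
172 273 [422.2 389.3  22.9]
190 257 [462.9 345.3  21.5]
212 237 [513.9 292.   22.4]
234 217 [564.6 238.4  22.3]
248 205 [593.6 202.1  43.4]
250 208 [587.6 198.8  29.1]
155 288 [383.8 431.2  15.1]
[246.1 204.8] 39 [593.8 206.8  43. ]
[233.9 218. ] 317 [562.6 239.2  20.9]
[212.9 236.9] 313 [514.2 290.2  21.1]
[190.8 257.3] 323 [462.3 343.3  21. ]
[171.9 274.6] 327 [418.4 388.7  21.1]
```

View pics/rail.png

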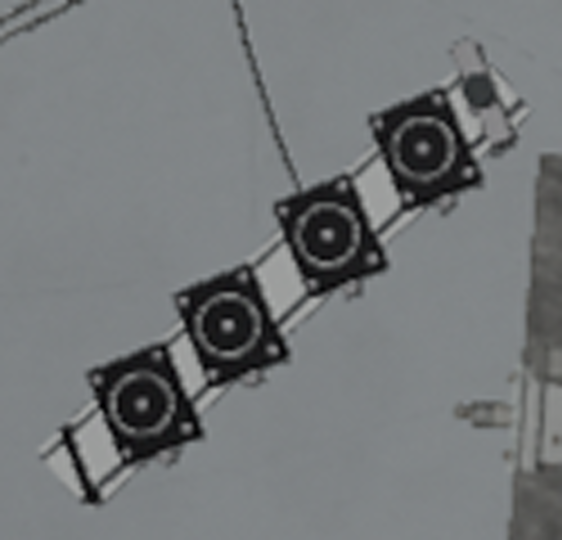

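The end stop with the thumbscrew is at the far end, about (594,205), next to the carrier at (563,239). Next I'll check the heights of the microscope and the instrument box for clearance.

Run:
```python
from h import *
w=np.concatenate([world(dict(np.load(n+".npz"))).reshape(-1,3) for n in("top","scene")])
w=w[~np.isnan(w).any(1)]
print("microscope max z: rows x, cols y")
ys=range(-200,260,40);print("      ",*ys)
for x in range(240,640,40):
    print(x,[int(max([0,*w[(abs(w[:,0]-x-20)<20)&(abs(w[:,1]-y-20)<20)][:,2]])) for y in ys])
for y in(-150,-200,-240,-280,-320,-360):
    q=w[(abs(w[:,1]-y)<15)&(w[:,2]>15)&(w[:,0]>575)&(w[:,0]<800)];print("box front",y,q[:,0].min().round(),[ (int(a),int(q[(q[:,0]<a+10)&(q[:,0]>=a)][:,2].max(initial=0))) for a in range(590,660,10)])
```

```text
microscope max z: rows x, cols y
       -200 -160 -120 -80 -40 0 40 80 120 160 200 240
240 [8, 9, 33, 36, 35, 36, 37, 37, 38, 36, 8, 13]
280 [9, 7, 34, 35, 38, 37, 36, 62, 36, 36, 8, 8]
320 [8, 11, 35, 36, 37, 72, 74, 69, 53, 36, 10, 10]
360 [8, 9, 35, 36, 146, 151, 152, 155, 154, 156, 8, 11]
400 [8, 13, 35, 347, 346, 288, 212, 235, 247, 158, 74, 10]
440 [85, 85, 325, 348, 344, 324, 224, 240, 255, 158, 9, 15]
480 [8, 307, 394, 398, 329, 317, 45, 62, 82, 36, 10, 30]
520 [9, 310, 398, 399, 34, 36, 37, 37, 38, 37, 27, 28]
560 [84, 86, 323, 319, 10, 8, 9, 9, 29, 52, 47, 28]
600 [158, 157, 150, 11, 10, 8, 9, 10, 7, 45, 45, 9]
box front -150 575.0 [(590, 82), (600, 0), (610, 141), (620, 144), (630, 153), (640, 163), (650, 166)]
box front -200 605.0 [(590, 0), (600, 123), (610, 128), (620, 134), (630, 163), (640, 167), (650, 170)]
box front -240 631.0 [(590, 0), (600, 0), (610, 0), (620, 0), (630, 164), (640, 168), (650, 170)]
box front -280 627.0 [(590, 0), (600, 0), (610, 0), (620, 159), (630, 168), (640, 169), (650, 170)]
box front -320 623.0 [(590, 0), (600, 0), (610, 0), (620, 163), (630, 169), (640, 170), (650, 169)]
box front -360 599.0 [(590, 98), (600, 102), (610, 102), (620, 167), (630, 170), (640, 170), (650, 168)]
```

>>> apply_moves(commands=[0.02,-0.02,0.05,-8,1,0.03,-0.03,0.05,-8,1,0.03,-0.03,0.05,-8,1,0.03,-0.03,0.05,-8,1,0.03,-0.03,0.05,0,1,0,0,0,0,1])

```text
clock: 0.85
position: [283.1, 471.7, 494.5]
tcp_rot: [[-0.698, 0.717, 0.003], [0.717, 0.698, 0.005], [0.001, 0.006, -1.0]]
ft_force: [-0.9, -0.3, -0.9]
grip_width: 85.1
grasp_force: 0.0
```

>>> apply_moves(commands=[0.018,-0.046,0.005,0,1,0.018,-0.046,0,0,1,0.018,-0.046,0,0,1,0.018,-0.046,0,0,1,0.018,-0.046,0,0,1,0.018,-0.046,0,0,1,0.018,-0.046,0,0,1,0.018,-0.046,0,0,1,0,-0.05,0,0,1,0,-0.05,0,0,1,0.01,-0.05,0,0,1,0.03,-0.045,0,0,1])

```text
clock: 2.35
position: [464.0, -91.1, 495.7]
tcp_rot: [[-0.702, 0.713, 0.001], [0.713, 0.702, 0.002], [0.001, 0.002, -1.0]]
ft_force: [1.7, 2.0, 0.3]
grip_width: 85.0
grasp_force: 0.0
```

>>> apply_moves(commands=[0.014,-0.05,0,0,1,0.007,-0.05,0,0,1,0,-0.05,0,0,1,0,-0.05,-0.03,0,1,0,0,-0.05,0,1,0,0,-0.05,0,1,0,0,-0.04,0,1,0,0,0,0,1,0,0,0,0,1])

```text
clock: 3.48
position: [485.9, -289.8, 327.2]
tcp_rot: [[-0.701, 0.713, 0.001], [0.713, 0.701, -0.001], [-0.001, 0.0, -1.0]]
ft_force: [-0.7, -1.1, 0.7]
grip_width: 85.4
grasp_force: 0.0
```

```bash
cat >> h.py <<'E'
def blobs(tag,hmin=15,save=True):
    s=monitor.state();c=capture("wrist");w=world(c);z=w[...,2]
    if save: cv2.imwrite(f"pics/{tag}.png",c["color"])
    print("tcp",s["position"].round(1) if hasattr(s["position"],"round") else s["position"])
    m=((z>hmin)&(z<110)).astype(np.uint8);m=cv2.morphologyEx(m,cv2.MORPH_OPEN,np.ones((3,3)))
    n,l,st,ce=cv2.connectedComponentsWithStats(m)
    for i in range(1,n):
        if st[i,4]<60: continue
        q=l==i;h=np.nanpercentile(z[q],95);t=q&(z>h-4)
        (u,v),r=cv2.minEnclosingCircle(np.argwhere(t)[:,::-1].astype(np.float32))
        print(ce[i].round(),st[i,4],"top",h.round(1),"ctr",np.nanmean(w[t],0).round(1),"ext",np.ptp(w[t],0).round(1)[:2])
    return c,w
E
python3 -c "
from h import *
blobs('w1')"
```

```text
tcp [ 485.9 -289.8  327.2]
[481.  41.] 14388 top 57.3 ctr [522.6 -82.3  83.5] ext [26.3 19.8]
[390. 100.] 562 top 80.1 ctr [ 460.5 -155.9   78.9] ext [21.7 21.4]
[305. 118.] 304 top 50.3 ctr [ 405.8 -234.5   49. ] ext [20.8 20.4]
[457. 176.] 656 top 79.9 ctr [ 579.1 -155.1   78.8] ext [21.5 21.2]
[412. 282.] 15025 top 105.3 ctr [ 640.7 -305.3  105.6] ext [ 55.1 468.8]
[161. 214.] 1105 top 19.5 ctr [ 348.9 -457.8   18. ] ext [61.4 61.8]
[299. 202.] 298 top 51.3 ctr [ 469.8 -313.7   50.2] ext [17.4 17.2]
[385. 206.] 281 top 36.4 ctr [ 552.4 -239.8   35. ] ext [21.3 21.3]
[234. 218.] 460 top 65.0 ctr [ 423.5 -383.6   63.9] ext [20.9 21.5]
[187. 280.] 1245 top 33.7 ctr [ 439.6 -529.1   32.7] ext [43.9 97.6]
[308. 260.] 500 top 79.9 ctr [ 527.8 -356.2   78.9] ext [21.  21.1]
[101. 296.] 2157 top 30.6 ctr [ 360.4 -616.7   29.2] ext [ 53.8 100. ]
```

View pics/w1.png

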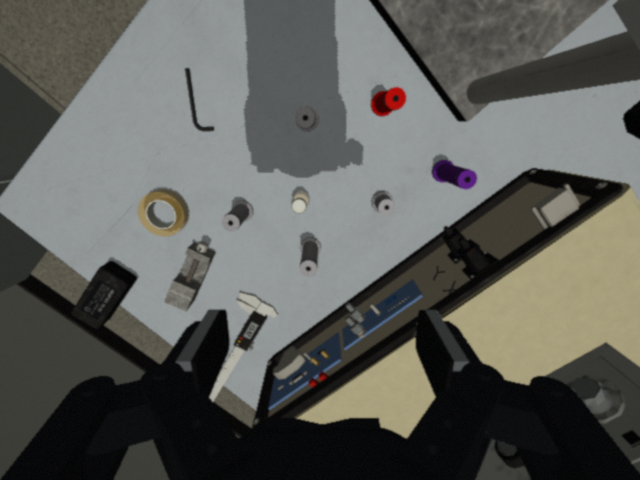

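The wrist view confirms all four posts and the vial at (299,202), with heights of 36, 50, 65 and 80 and diameters near 21 mm. I'll descend on post_36.

>>> apply_moves(commands=[0.022,0.017,-0.04,0,0.6,0.022,0.017,-0.04,0,0.6,0.0225,0.0163,-0.04,0,0.6,0,0,-0.045,0,0.6,0,0,-0.045,0,0.6,0,0,-0.045,0,0.6,0,0,-0.03,0,0.6,0,0,-0.012,0,0.6,0,0,0,0,0.6,0,0,0,0,0.6])

```text
clock: 4.78
position: [552.8, -239.7, 30.4]
tcp_rot: [[-0.701, 0.713, 0.002], [0.713, 0.701, -0.001], [-0.002, 0.001, -1.0]]
ft_force: [-1.1, 0.2, 0.2]
grip_width: 51.0
grasp_force: 0.0
```

>>> apply_moves(commands=[0,0,0,0,0,0,0,0,0,0,0,0,0,0,0,0,0,0,0,0,0,0,0,0,0,0,0,0,0,0], squeeze=40)

```text
clock: 5.52
position: [552.4, -239.4, 29.7]
tcp_rot: [[-0.701, 0.713, 0.001], [0.713, 0.701, -0.0], [-0.001, 0.001, -1.0]]
ft_force: [-1.3, 3.0, 9.8]
grip_width: 20.2
grasp_force: 38.7
```

>>> apply_moves(commands=[0,0,0.01,0,0,0,0,0.03,0,0,0,0,0.05,0,0,0,0,0.05,0,0,0,0,0.05,0,0,0,0,0.05,0,0,-0.01,0,0.05,0,0,-0.01,0,0.05,0,0,-0.02,0,0.05,0,0,-0.02,0,0.05,0,0,-0.02,0,0.03,0,0,-0.02,0.01,0,0,0])

```text
clock: 7.02
position: [450.8, -230.8, 500.9]
tcp_rot: [[-0.699, 0.715, 0.003], [0.715, 0.699, -0.001], [-0.002, 0.001, -1.0]]
ft_force: [-1.5, 0.3, -0.9]
grip_width: 19.9
grasp_force: 39.2
```

>>> apply_moves(commands=[-0.01,0.045,0,0,0,-0.01,0.047,0,0,0,0,0.047,0,0,0,0,0.047,0,0,0,0,0.047,0,0,0,0,0.047,0,0,0,0.01,0.047,0,0,0,0.02,0.047,0,0,0,0.03,0.045,0,0,0,0.03,0.03,0,0,0,0.03,0.02,-0.02,0,0,0,0,0,0,0])

```text
clock: 8.52
position: [552.4, 240.5, 476.5]
tcp_rot: [[-0.701, 0.713, -0.003], [0.713, 0.701, -0.004], [-0.0, -0.005, -1.0]]
ft_force: [-0.2, -1.0, -0.8]
grip_width: 20.1
grasp_force: 39.4
```

Run:
```python
from h import *
c=capture("wrist");w=world(c);z=w[...,2]
cv2.imwrite("pics/w2.png",c["color"])
m=((z>15)&(z<26)&(c["color"].max(2)<75)).astype(np.uint8);m=cv2.morphologyEx(m,cv2.MORPH_CLOSE,np.ones((7,7)));m=cv2.morphologyEx(m,cv2.MORPH_OPEN,np.ones((5,5)))
for k in cv2.findContours(m,0,2)[0]:
    if cv2.contourArea(k)<200: continue
    (u,v),sz,a=cv2.minAreaRect(k);K=c["camera_matrix"];T=np.array(c["T"])
    d=T[:3,:3]@[(u-K[0,2])/K[0,0],-(v-K[1,2])/K[1,1],-1];p=T[:3,3]+d*(20-T[2,3])/d[2]
    q=np.zeros_like(m);cv2.drawContours(q,[k],-1,1,-1)
    print(round(u),round(v),cv2.contourArea(k),p.round(1),"depth mean",np.nanmean(w[q>0],0).round(1),np.round(sz))
```

```text
525 255 1137.5 [921.3 405.9  20. ] depth mean [922.9 406.4  18.7] [31. 58.]
326 185 718.0 [562.5 238.1  20. ] depth mean [562.  239.3  19.1] [31. 27.]
326 142 825.0 [512.7 289.9  20. ] depth mean [512.2 290.3  19.1] [33. 28.]
326 94 977.5 [461.  342.4  20. ] depth mean [461.8 342.5  19.1] [36. 30.]
328 49 1091.0 [418.1 388.6  20. ] depth mean [418.2 388.8  19.2] [36. 33.]
436 7 310.0 [494.9 540.1  20. ] depth mean [493.7 540.5  21.1] [14. 29.]
14 53 1553.0 [74.3 44.2 20. ] depth mean [73.3 40.3 18.5] [106.  28.]
```

View pics/w2.png

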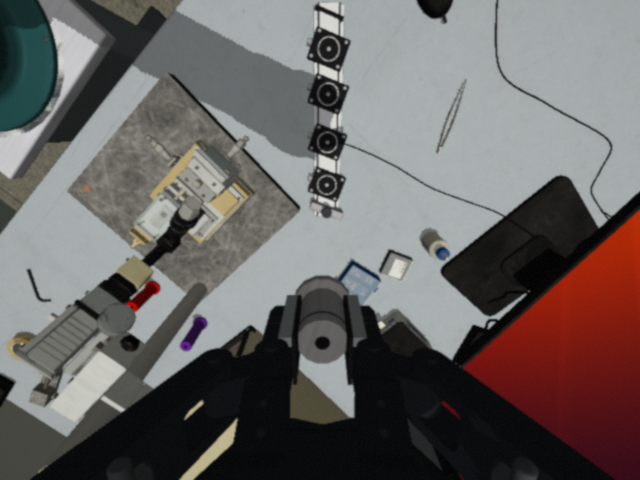

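The wrist view shows the four carriers in a column at u≈326, v = 185, 142, 94 and 49, with the end stop at (326,210). This agrees with the top view to within 2 mm. The post hangs straight in the grip.

>>> apply_moves(commands=[0.005,-0.001,-0.05,0,0,0.005,-0.0005,-0.05,0,0,0,0,-0.05,0,0,0,0,-0.05,0,0,0,0,-0.05,0,0,0,0,-0.05,0,0,0,0,-0.05,0,0,0,0,-0.045,0,0,0,0,-0.02,0,0,0,0,0,0,0,0,0,0,0,0])

```text
clock: 9.95
position: [562.9, 238.4, 65.9]
tcp_rot: [[-0.701, 0.713, 0.002], [0.713, 0.701, 0.001], [-0.001, 0.002, -1.0]]
ft_force: [0.5, -0.1, -1.0]
grip_width: 20.1
grasp_force: 39.4
```

>>> apply_moves(commands=[0,0,-0.008,0,0,0,0,-0.004,0,0,0,0,-0.002,0,0,0,0,0,0,0])

```text
clock: 10.45
position: [561.9, 238.1, 49.9]
tcp_rot: [[-0.701, 0.713, -0.0], [0.713, 0.701, -0.0], [-0.0, -0.0, -1.0]]
ft_force: [-0.4, 0.4, -1.4]
grip_width: 20.0
grasp_force: 39.5
```

>>> apply_moves(commands=[0,0,-0.001,0,0,0,0,0,0,0])

```text
clock: 10.7
position: [562.0, 238.1, 49.7]
tcp_rot: [[-0.701, 0.713, 0.0], [0.713, 0.701, 0.0], [0.0, 0.0, -1.0]]
ft_force: [-6.1, -2.2, 15.8]
grip_width: 20.5
grasp_force: 41.1
```

>>> apply_moves(commands=[0,0,0,0,0.5,0,0,0,0,0.5,0,0,0,0,0.5,0,0,0.03,0,0.5,0,0,0.05,0,0.5,0,0,0.05,0,0.5,0,0,0.05,0,0.5,0,0,0.05,0,0.5,0,0,0.05,0,0.5,0,0,0.05,0,0.6,0,0,0.05,0,0.6,-0.02,0,0.05,0,0.6])

```text
clock: 12.2
position: [541.9, 237.8, 480.1]
tcp_rot: [[-0.7, 0.714, -0.0], [0.714, 0.7, -0.001], [-0.001, -0.001, -1.0]]
ft_force: [-1.0, 1.1, 0.4]
grip_width: 51.1
grasp_force: 0.0
```

```bash
python3 -c "
from h import *
blobs('w3',30)"
```

```text
tcp [541.9 237.8 480.1]
[ 6. 56.] 880 top 53.8 ctr [75.9 39.8 53.3] ext [23.4 45.3]
[178. 169.] 1039 top 88.7 ctr [388.7  90.1  95.7] ext [22.2 82.2]
[236. 156.] 442 top 106.4 ctr [418.3 169.6 106.4] ext [51.1  2.4]
[227. 211.] 1594 top 95.5 ctr [455.2  76.   95.9] ext [ 29.8 124.5]
[330. 190.] 161 top 56.3 ctr [562.3 237.9  55. ] ext [21.  20.1]
[330. 215.] 98 top 43.5 ctr [593.7 206.   42. ] ext [17.6 17.5]
[441. 250.] 424 top 83.5 ctr [778.5 299.3  86.4] ext [6.  7.1]
[541. 272.] 848 top 85.8 ctr [917.  392.1  93.8] ext [29.4 36.9]
[199. 298.] 381 top 105.3 ctr [527.1 -61.4 105.4] ext [22.7  8.5]
[146. 301.] 201 top 79.4 ctr [ 463.1 -147.9   78.6] ext [12.2  8. ]
[194. 341.] 278 top 80.1 ctr [ 579.2 -153.6   79. ] ext [20.3 20.6]
[372. 357.] 402 top 42.3 ctr [868.4  53.9  40.8] ext [72.4 45.3]
[299. 387.] 2047 top 105.8 ctr [778.2 -80.3 105.8] ext [179.1  17.9]
[ 43. 400.] 235 top 34.5 ctr [ 439.  -529.    32.9] ext [40.9 49. ]
```

Post_36 stands on the carrier at (562,238) with its top at 56 mm. Now post_50.

>>> apply_moves(commands=[-0.03,-0.045,0.01,0,0.6,-0.03,-0.045,0.01,0,0.6,-0.03,-0.047,0,0,0.6,-0.02,-0.048,0,0,0.6,-0.01,-0.048,0,0,0.6,-0.006,-0.048,0,0,0.6,0,-0.048,0,0,0.6,0,-0.048,0,0,0.6,0,-0.048,0,0,0.6,-0.01,-0.047,0,0,0.6,0,0,-0.03,0,0.6,0,0,-0.04,0,0.6])

```text
clock: 13.75
position: [405.9, -234.3, 428.1]
tcp_rot: [[-0.7, 0.714, 0.002], [0.714, 0.7, 0.0], [-0.001, 0.001, -1.0]]
ft_force: [1.0, 0.3, -0.8]
grip_width: 50.8
grasp_force: 0.0
```

>>> apply_moves(commands=[0,0,-0.05,0,0.6,0,0,-0.05,0,0.6,0,0,-0.05,0,0.6,0,0,-0.05,0,0.6,0,0,-0.05,0,0.6,0,0,-0.05,0,0.6,0,0,-0.05,0,0.6,0,0,-0.03,0,0.6,0,0,-0.005,0,0.6,0,0,0,0,0.6,0,0,0,0,0.6])

```text
clock: 15.12
position: [406.6, -234.1, 45.0]
tcp_rot: [[-0.701, 0.713, 0.002], [0.713, 0.701, -0.001], [-0.002, 0.001, -1.0]]
ft_force: [-0.9, 0.3, 0.6]
grip_width: 51.0
grasp_force: 0.0
```

>>> apply_moves(commands=[0,0,0,0,0,0,0,0,0,0,0,0,0,0,0,0,0,0,0,0,0,0,0,0,0,0,0,0,0,0])

```text
clock: 15.88
position: [406.3, -233.9, 44.4]
tcp_rot: [[-0.701, 0.713, 0.001], [0.713, 0.701, -0.0], [-0.001, 0.001, -1.0]]
ft_force: [-1.6, 2.0, 10.8]
grip_width: 20.2
grasp_force: 38.7
```

>>> apply_moves(commands=[0,0,0.01,0,0,0,0,0.04,0,0,0,0,0.05,0,0,0,0,0.05,0,0,0,0,0.05,0,0,0,0,0.05,0,0,0,0,0.05,0,0,0,0,0.05,0,0,0,0,0.05,0,0,0,0,0.05,0,0,0,0.02,0.02,0,0,0,0.04,0,0,0])

```text
clock: 17.38
position: [405.4, -174.8, 515.1]
tcp_rot: [[-0.698, 0.716, 0.002], [0.716, 0.698, -0.0], [-0.001, 0.001, -1.0]]
ft_force: [0.5, 0.3, -2.9]
grip_width: 19.8
grasp_force: 39.6
```

>>> apply_moves(commands=[0,0.045,0,0,0,0,0.047,0,0,0,0,0.047,0,0,0,0,0.047,0,0,0,0,0.047,0,0,0,0.01,0.047,0,0,0,0.015,0.047,0,0,0,0.025,0.047,0,0,0,0.028,0.047,0,0,0,0.028,0.042,0,0,0,0,0,-0.03,0,0,0,0,-0.03,0,0])

```text
clock: 18.88
position: [512.0, 288.8, 452.9]
tcp_rot: [[-0.7, 0.714, 0.0], [0.714, 0.7, -0.002], [-0.001, -0.001, -1.0]]
ft_force: [-1.2, 0.1, -2.2]
grip_width: 19.5
grasp_force: 39.7
```

>>> apply_moves(commands=[0.001,0.001,-0.05,0,0,0,0,-0.05,0,0,0,0,-0.05,0,0,0,0,-0.05,0,0,0,0,-0.05,0,0,0,0,-0.05,0,0,0,0,-0.05,0,0,0,0,-0.025,0,0,0,0,0,0,0,0,0,0,0,0])

```text
clock: 20.12
position: [513.5, 290.3, 80.4]
tcp_rot: [[-0.701, 0.713, 0.001], [0.713, 0.701, 0.0], [-0.001, 0.001, -1.0]]
ft_force: [0.0, -0.3, -1.0]
grip_width: 19.9
grasp_force: 39.6
```

>>> apply_moves(commands=[0,0,-0.008,0,0,0,0,-0.004,0,0,0,0,-0.0015,0,0,0,0,0,0,0,0,0,0,0,0])

```text
clock: 20.75
position: [512.9, 290.1, 65.5]
tcp_rot: [[-0.701, 0.713, 0.0], [0.713, 0.701, -0.0], [-0.0, 0.0, -1.0]]
ft_force: [-1.0, -0.2, -1.8]
grip_width: 20.0
grasp_force: 39.6
```

>>> apply_moves(commands=[0,0,-0.001,0,0,0,0,-0.0005,0,0,0,0,0,0,0])

```text
clock: 21.12
position: [513.1, 290.2, 64.5]
tcp_rot: [[-0.701, 0.713, 0.0], [0.713, 0.701, 0.0], [0.0, 0.0, -1.0]]
ft_force: [-3.9, -1.4, 10.5]
grip_width: 19.9
grasp_force: 40.9
```

>>> apply_moves(commands=[0,0,0,0,0.5,0,0,0,0,0.5,0,0,0,0,0.5,0,0,0.03,0,0.5,0,0,0.05,0,0.5,0,0,0.05,0,0.5,0,0,0.05,0,0.5,0,0,0.05,0,0.5,0,0,0.05,0,0.5,0,0,0.05,0,0.6,0,0,0.05,0,0.6,0,-0.01,0.05,0,0.6])

```text
clock: 22.62
position: [512.4, 280.4, 495.4]
tcp_rot: [[-0.702, 0.713, -0.0], [0.713, 0.702, 0.0], [0.0, -0.0, -1.0]]
ft_force: [-0.3, 0.5, 0.7]
grip_width: 51.0
grasp_force: 0.0
```

>>> apply_moves(commands=[-0.02,-0.045,0.01,0,0.6,-0.03,-0.047,0,0,0.6,-0.03,-0.048,0,0,0.6,-0.01,-0.05,0,0,0.6,0,-0.05,0,0,0.6,0,-0.05,0,0,0.6,0,-0.05,0,0,0.6,0,-0.05,0,0,0.6,0,-0.05,0,0,0.6,0,-0.05,0,0,0.6,0,-0.05,0,0,0.6,0,-0.05,0,0,0.6])

```text
clock: 24.12
position: [423.0, -301.6, 504.9]
tcp_rot: [[-0.701, 0.713, 0.001], [0.713, 0.701, -0.001], [-0.001, 0.0, -1.0]]
ft_force: [1.3, 2.3, 1.1]
grip_width: 51.3
grasp_force: 0.0
```

Run:
```python
from h import *
print(monitor.state()["position"])
c=capture("top");w=world(c);z=w[...,2]
for n,(x,y,h) in dict(p36=(562,239,56),p50=(513,290,70)).items():
    m=(np.hypot(w[...,0]-x,w[...,1]-y)<25)&(z>h-6);print(n,m.sum(),np.nanmean(w[m],0).round(1))
```

```text
[ 422.96038725 -301.56638742  504.94524176]
p36 65 [564.1 238.3  56.8]
p50 66 [514.3 290.   70.5]
```

Both placed posts check out. I'll go on to post_65.

>>> apply_moves(commands=[0.001,-0.037,0,0,0.6,0,-0.037,-0.02,0,0.6,0,0,-0.05,0,0.6,0,0,-0.05,0,0.6,0,0,-0.05,0,0.6,0,0,-0.05,0,0.6,0,0,-0.05,0,0.6,0,0,-0.05,0,0.6,0,0,-0.05,0,0.6,0,0,-0.04,0,0.6,0,0,-0.03,0,0.6,0,0,0,0,0.6])

```text
clock: 25.68
position: [423.1, -373.5, 63.2]
tcp_rot: [[-0.7, 0.714, -0.003], [0.714, 0.7, 0.002], [0.003, -0.001, -1.0]]
ft_force: [-0.4, -0.8, 0.9]
grip_width: 51.2
grasp_force: 0.0
```

>>> apply_moves(commands=[0,-0.005,0,0,0.6,0.0005,-0.005,0,0,0.6,0,0,-0.003,0,0.6,0,0,0,0,0.6])

```text
clock: 26.18
position: [424.5, -384.0, 61.6]
tcp_rot: [[-0.7, 0.714, 0.0], [0.714, 0.7, -0.0], [-0.0, 0.0, -1.0]]
ft_force: [-0.2, -0.3, -0.3]
grip_width: 51.4
grasp_force: 0.0
```

>>> apply_moves(commands=[0,0,-0.004,0,0.6,0,0,0,0,0,0,0,0,0,0,0,0,0,0,0,0,0,0,0,0,0,0,0,0,0,0,0,0,0,0])

```text
clock: 27.05
position: [424.5, -384.1, 57.5]
tcp_rot: [[-0.7, 0.714, 0.0], [0.714, 0.7, -0.0], [-0.0, -0.0, -1.0]]
ft_force: [0.2, -0.5, -1.8]
grip_width: 20.4
grasp_force: 39.0
```

>>> apply_moves(commands=[0,0,0.01,0,0,0,0,0.04,0,0,0,0,0.05,0,0,0,0,0.05,0,0,0,0,0.05,0,0,0,0,0.05,0,0,0,0,0.05,0,0,0,0,0.05,0,0,0,0.01,0.05,0,0,0,0.02,0.05,0,0,0,0.04,0.02,0,0,0,0.045,0,0,0])

```text
clock: 28.55
position: [423.9, -272.3, 529.2]
tcp_rot: [[-0.698, 0.716, 0.002], [0.716, 0.698, -0.001], [-0.002, 0.0, -1.0]]
ft_force: [0.9, -0.6, -2.4]
grip_width: 20.2
grasp_force: 39.6
```

>>> apply_moves(commands=[0,0.047,0,0,0,0,0.047,0,0,0,0,0.047,0,0,0,0,0.047,0,0,0,0,0.047,0,0,0,0,0.047,0,0,0,0,0.047,0,0,0,0,0.047,0,0,0,0,0.047,0,0,0,0.005,0.047,0,0,0,0.01,0.047,0,0,0,0.01,0.047,0,0,0])

```text
clock: 30.05
position: [449.7, 290.4, 528.5]
tcp_rot: [[-0.699, 0.715, 0.0], [0.715, 0.699, 0.0], [-0.0, 0.001, -1.0]]
ft_force: [-0.5, 0.1, -1.9]
grip_width: 20.3
grasp_force: 39.5
```

>>> apply_moves(commands=[0.006,0.024,0,0,0,0.006,0.024,-0.03,0,0,0,0,-0.05,0,0,0,0,-0.05,0,0,0,0,-0.05,0,0,0,0,-0.05,0,0,0,0,-0.05,0,0,0,0,-0.05,0,0,0,0,-0.05,0,0,0,0,-0.03,0,0,0,0,-0.02,0,0,0,0,0,0,0])

```text
clock: 31.55
position: [461.4, 337.3, 97.5]
tcp_rot: [[-0.7, 0.714, -0.001], [0.714, 0.7, -0.001], [-0.0, -0.001, -1.0]]
ft_force: [-0.2, 0.9, -1.4]
grip_width: 20.1
grasp_force: 39.6
```

>>> apply_moves(commands=[0.0005,0.0055,-0.004,0,0,0,0,-0.008,0,0,0,0,-0.004,0,0,0,0,0,0,0,0,0,0,0,0])

```text
clock: 32.17
position: [462.2, 343.1, 82.1]
tcp_rot: [[-0.7, 0.714, 0.0], [0.714, 0.7, 0.0], [-0.0, 0.0, -1.0]]
ft_force: [-0.5, -0.5, -1.5]
grip_width: 19.7
grasp_force: 39.6
```

>>> apply_moves(commands=[0,0,-0.003,0,0,0,0,-0.001,0,0,0,0,-0.001,0,0,0,0,0,0,0])

```text
clock: 32.67
position: [462.2, 343.1, 77.4]
tcp_rot: [[-0.7, 0.714, -0.0], [0.714, 0.7, 0.0], [0.0, 0.0, -1.0]]
ft_force: [-3.4, -2.8, 10.2]
grip_width: 19.6
grasp_force: 41.1
```

>>> apply_moves(commands=[0,0,0,0,0.5,0,0,0,0,0.5,0,0,0,0,0.5,0,0,0.03,0,0.5,0,0,0.05,0,0.5,0,0,0.05,0,0.5,0,0,0.05,0,0.5,0,0,0.05,0,0.5,0,0,0.05,0,0.5,0,0,0.05,0,0.6,0,0,0.05,0,0.6,0,-0.01,0.05,0,0.6])

```text
clock: 34.17
position: [461.6, 333.3, 508.4]
tcp_rot: [[-0.701, 0.713, -0.0], [0.713, 0.701, -0.0], [0.0, -0.0, -1.0]]
ft_force: [-0.0, -0.1, -0.2]
grip_width: 51.2
grasp_force: 0.0
```

>>> apply_moves(commands=[-0.01,-0.045,0,0,0.6,-0.01,-0.047,0,0,0.6,-0.01,-0.048,0,0,0.6,0,-0.05,0,0,0.6,0,-0.05,0,0,0.6,0,-0.05,0,0,0.6,0,-0.05,0,0,0.6,0,-0.05,0,0,0.6,0,-0.05,0,0,0.6,0,-0.05,0,0,0.6,0.02,-0.05,0,0,0.6,0.02,-0.05,0,0,0.6])

```text
clock: 35.67
position: [466.8, -242.5, 508.5]
tcp_rot: [[-0.699, 0.715, 0.001], [0.715, 0.699, 0.001], [0.0, 0.002, -1.0]]
ft_force: [0.6, 2.4, 1.3]
grip_width: 51.3
grasp_force: 0.0
```

>>> apply_moves(commands=[0.02,-0.035,0,0,0.6,0.02,-0.035,0,0,0.6,0.01,-0.03,-0.02,0,0.6,0,0,-0.05,0,0.6,0,0,-0.05,0,0.6,0,0,-0.05,0,0.6,0,0,-0.05,0,0.6,0,0,-0.05,0,0.6,0,0,-0.04,0,0.6,0,0,0,0,0.6,0,0,0,0,0.6])

```text
clock: 37.05
position: [516.7, -341.8, 199.5]
tcp_rot: [[-0.698, 0.716, -0.0], [0.716, 0.698, 0.001], [0.001, 0.0, -1.0]]
ft_force: [0.5, -0.1, 0.5]
grip_width: 51.3
grasp_force: 0.0
```

>>> apply_moves(commands=[0.0056,-0.007,0,0,0.6,0.0056,-0.0075,0,0,0.6,0,0,-0.05,0,0.6,0,0,-0.04,0,0.6,0,0,-0.025,0,0.6,0,0,-0.008,0,0.6,0,0,0,0,0.6,0,0,0,0,0.6])

```text
clock: 38.05
position: [528.1, -356.1, 76.1]
tcp_rot: [[-0.699, 0.715, 0.0], [0.715, 0.699, 0.001], [0.0, 0.001, -1.0]]
ft_force: [-0.7, -0.1, 0.9]
grip_width: 51.4
grasp_force: 0.0
```

>>> apply_moves(commands=[0,0,-0.004,0,0.6,0,0,0,0,0.6,0,0,0,0,0,0,0,0,0,0,0,0,0,0,0,0,0,0,0,0,0,0,0,0,0,0,0,0,0,0])

```text
clock: 39.05
position: [527.5, -355.8, 70.9]
tcp_rot: [[-0.698, 0.716, -0.001], [0.716, 0.698, 0.002], [0.002, 0.0, -1.0]]
ft_force: [-1.0, 0.1, 5.9]
grip_width: 19.9
grasp_force: 39.1
```

>>> apply_moves(commands=[0,0,0.01,0,0,0,0,0.04,0,0,0,0,0.05,0,0,0,0,0.05,0,0,0,0,0.05,0,0,0,0,0.05,0,0,0,0,0.05,0,0,-0.01,0,0.05,0,0,-0.01,0.01,0.05,0,0,-0.015,0.02,0.05,0,0,-0.02,0.03,0.02,0,0,-0.02,0.035,0,0,0])

```text
clock: 40.55
position: [451.6, -261.2, 542.0]
tcp_rot: [[-0.697, 0.717, -0.0], [0.717, 0.697, 0.001], [0.001, 0.0, -1.0]]
ft_force: [0.0, 0.7, -0.2]
grip_width: 20.4
grasp_force: 39.6
```

>>> apply_moves(commands=[-0.01,0.047,0,0,0,-0.01,0.047,0,0,0,-0.01,0.047,0,0,0,0,0.047,0,0,0,0,0.047,0,0,0,0,0.047,0,0,0,0,0.047,0,0,0,0,0.047,0,0,0,0,0.047,0,0,0,0,0.047,0,0,0,0,0.047,0,0,0,0,0.047,0,0,0])

```text
clock: 42.05
position: [425.3, 290.4, 542.2]
tcp_rot: [[-0.697, 0.717, -0.002], [0.717, 0.697, 0.002], [0.003, 0.0, -1.0]]
ft_force: [0.2, 0.5, -2.3]
grip_width: 20.3
grasp_force: 39.6
```

>>> apply_moves(commands=[0,0.04,0,0,0,0,0.035,-0.02,0,0,0,0,-0.05,0,0,0,0,-0.05,0,0,0,0,-0.05,0,0,0,0,-0.05,0,0,0,0,-0.05,0,0,0,0,-0.05,0,0,0,0,-0.04,0,0,0,0,0,0,0,0,0,0,0,0])

```text
clock: 43.42
position: [426.2, 364.8, 183.7]
tcp_rot: [[-0.698, 0.717, -0.0], [0.717, 0.698, 0.003], [0.003, 0.002, -1.0]]
ft_force: [0.4, -0.1, -1.7]
grip_width: 20.4
grasp_force: 39.6
```

>>> apply_moves(commands=[-0.004,0.012,0,0,0,-0.004,0.012,0,0,0,0,0,-0.03,0,0,0,0,-0.03,0,0,0,0,-0.015,0,0,0,0,0,0,0,0,0,0,0,0])

```text
clock: 44.3
position: [418.0, 389.1, 108.0]
tcp_rot: [[-0.698, 0.716, -0.001], [0.716, 0.698, 0.003], [0.003, 0.002, -1.0]]
ft_force: [-0.2, 0.4, -2.5]
grip_width: 20.0
grasp_force: 39.9
```

>>> apply_moves(commands=[0,0,-0.008,0,0,0,0,-0.004,0,0,0,0,-0.002,0,0,0,0,0,0,0,0,0,0,0,0])

```text
clock: 44.92
position: [417.6, 388.6, 93.1]
tcp_rot: [[-0.698, 0.716, -0.002], [0.716, 0.698, 0.002], [0.003, 0.001, -1.0]]
ft_force: [0.6, -0.4, -2.3]
grip_width: 20.1
grasp_force: 39.8
```

>>> apply_moves(commands=[0,0,-0.001,0,0,0,0,-0.001,0,0,0,0,0,0,0,0,0,0,0,0])

```text
clock: 45.42
position: [417.6, 388.5, 91.0]
tcp_rot: [[-0.698, 0.716, -0.002], [0.716, 0.698, 0.002], [0.003, 0.0, -1.0]]
ft_force: [0.4, -0.3, -0.8]
grip_width: 20.1
grasp_force: 40.1
```

>>> apply_moves(commands=[0,0,-0.001,0,0,0,0,0,0,0])

```text
clock: 45.68
position: [417.9, 388.7, 90.9]
tcp_rot: [[-0.698, 0.716, -0.001], [0.716, 0.698, 0.003], [0.003, 0.001, -1.0]]
ft_force: [-4.2, -3.8, 16.9]
grip_width: 20.3
grasp_force: 42.0
```

Contact. I'll release, back off and verify.

>>> apply_moves(commands=[0,0,0,0,0.5,0,0,0,0,0.5,0,0,0,0,0.5,0,0,0.03,0,0.5,0,0,0.05,0,0.5,0,0,0.05,0,0.5,0,0,0.05,0,0.5,0,0,0.05,0,0.5,-0.03,0.03,0.03,0,0.5,-0.03,0.03,0,0,0.5,-0.03,0.04,0,0,0.5,0,0,0,0,0.5])

```text
clock: 47.18
position: [324.4, 491.3, 349.3]
tcp_rot: [[-0.702, 0.712, -0.003], [0.712, 0.702, 0.002], [0.003, -0.001, -1.0]]
ft_force: [-0.0, 0.1, -0.3]
grip_width: 42.3
grasp_force: 0.0
```

Run:
```python
from h import *
c=capture("top");w=world(c);z=w[...,2]
for n,(x,y,h) in dict(p36=(562,239,56),p50=(513,290,70),p65=(462,343,85),p80=(418,389,100),vial=(470,-313,52)).items():
    m=(np.hypot(w[...,0]-x,w[...,1]-y)<25)&(z>h-6);print(n,m.sum(),np.nanmean(w[m],0).round(1))
s=capture("scene")["color"]
cv2.imwrite("pics/end.png",np.hstack([cv2.resize(c["color"][170:310,130:290],None,fx=2.5,fy=2.5),cv2.resize(s[150:290,130:290],None,fx=2.5,fy=2.5)]))
```

```text
p36 66 [564.1 238.3  56.3]
p50 66 [514.2 290.   70.9]
p65 71 [463.4 343.1  86.2]
p80 72 [420.4 387.4 101.2]
vial 44 [ 470.9 -312.8   51.2]
```

View pics/end.png

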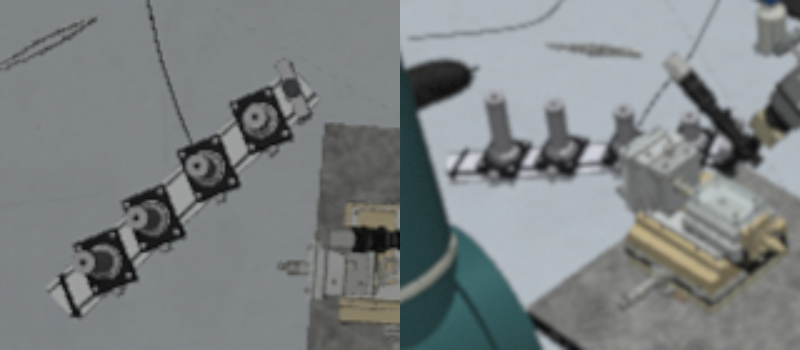

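All four posts stand upright on their ring marks, rising away from the end stop at crop (290,85). The vial has not moved.

```bash
python3 -c "
from h import *
print(workorder.close_job())"
```

```text
the job is handed in; nothing more can be done
None
```

The job is handed in: all four posts stand upright on their carriers, shortest next to the end stop and rising to the tallest. In the last top view each was within about 3 mm of its ring mark; everything is released and the vial was left where it was.

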